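Seat the yo-yo arbor in the truing spindle

ROBOT

A 6-joint arm with a two-finger parallel gripper is mounted at the origin on the work surface. World frame = base frame: x ahead of the robot, y to its left, z up, the work surface at z = 0. Lengths are in mm, angles in rad, forces in N, time in s.
With the tool pointing down it reaches from about 375 to 975 mm from the base axis. Payload 3.8 kg.
Tool frame: the origin (TCP) lies midway between the tips of the shut fingers; the grasp point (between the pads) lies 19 mm behind it; y points along the fingers, x is the direction in which the jaws open and shut, and the axes are right-handed (so a half turn about y gives the same grasp; the last joint's range is limited). The gripper opens to 85 mm and grips with 20 to 120 N. Pads are 22 mm wide; open, the fingers measure 114 mm over their backs; the gripper's body (76 mm by 85 mm) begins 54 mm behind the grasp point. The pads swing forward as they close: fully open they stand 13 mm farther back than shut.
Start: joints at [-1.22, 0.264, 1.604, -0, 1.274, -0.037], TCP at [255.247, -624.873, 231.28] pointing down, gripper open.
Joint ranges: [-2.63, 2.63], [-0.94, 2.18], [0.31, 2.57], [-1.31, 4.45], [0, 2.66], [-2.55, 2.55]. Speed limits (rad/s): [2.57, 2.57, 3.14, 3.14, 3.14, 3.14].

INTERFACE

Orientations are given as a 3x3 rotation matrix whose columns are the frame's x, y, z axes.
In Python, from bench import * gives the robot as it stands.
- The arm moves only by the tool jog_arm, never from a script. Its argument "plan" is a list of rows, each a list of 5 numbers: the shift along the tool's x, y, z in m, then the turn about the tool's y in rad, then the closure in counts, from 0 (fully open) to 255 (shut). In form: [[tx, ty, tz, twist, gripper], ...]. A call has 1 to 12 rows; each row shifts and turns the commanded pose from where the row before left it, along the tool's axes as they then stand; what a row does not reach is not made up. A row lasts 1/10 s, in which the tool goes at most 50 mm and 8.59 degrees, less where a joint would pass 70% of its speed; a pose out of reach is approached as far as the arm can. A call with a gripper value outside its range is refused whole. The fingers move at their own pace and stop on an object; the grip force is fixed at half the most. Time passes only in rows, so rows that do not move let the fingers close. It gives the time, the measured TCP pose, the force and the opening at its end, in the units of the state.
- sense(): the state, without advancing time (a new reading comes with each control period).
- get_image(name): name is "scene" or "top" or "wrist"; returns the picture (480x640x3 uint8, red, green, blue); there is no depth.
- get_calibration(name): a dict with "intrinsics" (3x3 intrinsics, pixels), "position" and "orientation" of the camera in the world. Camera axes: x right, y up, looking along -z (the intrinsics and any distortion apply to the point x, -y, -z); pixel columns grow to the right and rows downward; lengths in mm; the calibration is good to about 2 mm. A picture is of the moment at which its call begins: read the wrist's pose just before it. get_calibration takes no time and is no camera call; for the wrist camera it gives the pose at the moment of the call.
- sign_off(): hands the job in, once; it reports no verdict.
Trained networks look in the newest picture that a camera, given by its name, has taken for a name from the list of things; names that differ only in an ending like _2 or _b are one class to them, and where a whole thing is asked for, a point or a joint stands for the part that bears it (a point fixed in the world has none). Each returns a list of dicts, best first, with "conf" (0 to 1); they miss things now and then, are a little off and sometimes report something else, mostly with a low value. They report only what shows in the picture. A call takes as long as a camera call.
- boxes_of(name, camera): "centre" ([row, column] in pixels, amid what is visible of it).
The state is a dict: "clock": time; "joints": joint angles; "joint_velocities": joint speeds; "effort": joint torques, N m; "ee_pos": TCP position; "eef_rot": TCP orientation; "contact_force": force on the tool from outside, world axes, zero at the start; "torque": the same for the moment, N m; "gripper_width": finger opening in mm.
Only numpy, scipy, OpenCV 4.12 (cv2) and the standard library are available. Lean on these libraries where they do the work, as an engineer would, in place of code of your own. Each camera call takes 0.05 s, during which the arm holds its last target.

TASK

Take the tapered arbor that carries the yo-yo half out of the black rack and seat it in the nose of the truing spindle. Rest it lightly in the bore and turn it until its tang drops into the slot, then push it fully home with a firm push of 10 to 20 N - never as much as 35 N on the spindle's small bearings - and let go, leaving it upright and centred. Leave everything else where it is.

Things in the scene. Friction and masses are not known exactly. Their poses are not given: they have to be found in the camera images.
- rim (a point): The part to fit: steel arbor (0.17 kg) carrying one half of a copper yo-yo, upright in an end hole of the rack, z up along its axis. This point is on the axis, half-way up the yo-yo's straight round rim (56 mm diameter; 5 mm above to 5 mm below this point): grip there from above at any yaw. The yo-yo narrows below the rim; the 42 mm flange's underside is 29.5 mm below this point.
- tang (a point): Centre of the arbor's lower end, 71.5 mm below point rim; same axes. The flat drive tang: 17 mm wide along x, 8 mm thick along y, 12 mm high, its last 2 mm only 15 x 6 mm; a half turn is the same. Above it the 7:24 taper, radius 10.9 mm at 12 mm up, 15 mm at 40 mm up. A flat steel stem end (15 x 6 mm) in the yo-yo's cup lies the same way as the tang.
- nose (a point): Centre of the top face of the truing spindle's steel nose (45 mm diameter), 100 mm above the counter, on the vertical bore axis; z up. The bore is the matching 7:24 taper, 29.7 mm wide at its mouth, 28 mm deep. Fully home, point rim is 32.5 mm above this point (flange 3 mm above the face). With the tang across the slot the arbor stops up to 7 mm higher, with about 1 mm of play all round.
- slot (a point): On the bore axis 32 mm below point nose, same axes: top of the cross slot for the tang, 10.5 mm wide. Its direction is not measured: it lies within 38 degrees either way of this frame's x axis (as lines in the horizontal plane). The nose is held by a drag brake that slips at about 0.2 N m, so it turns along if the tang is pressed hard while turned; 3 to 8 N down is right for the search.
- head: The truing spindle (fixed): grey base 205 x 110 x 55 mm, from 60 mm in front (-x) to 145 mm behind the bore axis, with a round aluminium bearing housing (68 mm diameter, up to 88 mm) under the nose and a dark motor behind it, lower than the nose. Origin on the counter under the bore axis, same axes as point nose.
- rack: Black plastic arbor rack, 70 (x) x 210 (y) x 55 mm high, fixed, origin under its centre. Three through holes of 33 mm along its y axis at -70, 0 and +70 mm: the two end holes hold the arbor with the yo-yo half and a bare spare arbor, the middle one is empty. The arbors' flanges rest on the rack's top.
- spare_mid (a point): Bystander: bare spare arbor in the other end hole of the rack, same taper and flange but only a 9 mm threaded stem and a 19 mm nut on top. Point on its axis 10 mm above the flange underside.
- dish_mid (a point): Bystander: white ceramic dish with small bearings, 92 mm diameter, 22 mm high; its centre half-way up.
- vials_mid (a point): Bystander: wooden rack of glass vials, 62 x 160 x 83 mm; its centre half-way up.
- yoyo_mid (a point): Bystander: assembled aluminium yo-yo lying flat, 56 mm diameter, 48 mm high; its centre.
- twin_mid (a point): Bystander: the other copper yo-yo half, lying cup down on the counter, 56 mm diameter, 23 mm high; its centre.
- gauge_mid (a point): Bystander: dial gauge on a heavy magnetic foot (60 x 50 x 52 mm) with a post 177 mm high and a gauge held out 100 mm to the foot's +y side; centre of the foot, 26 mm up.
- driver_grip (a point): Bystander: screwdriver 150 mm long lying on the counter; point on its handle.

How it is judged (in metres and radians):
On the way:
1. with the tang in its slot the arbor is pushed fully home: within 2 mm of its seat, under a push of more than 8 N for 0.2 s (z of rim in the frame of nose below 0.0345 m and horizontal distance between rim and nose below 0.003 m and contact force between arbor and head above 8 N), for 0.2 s.
At the end, for the whole second after the job is handed in: The arbor with the yo-yo half sits fully home in the spindle nose (within 2 mm of its seat, axis within 2 mm of the bore's and within 0.04 rad of upright), let go and at rest (z of rim in the frame of nose between 0.029 and 0.0345 m and horizontal distance between rim and nose below 0.002 m and angle between rim's own z axis and vertical below 0.04 rad and linear speed of arbor below 0.01 m/s and angular speed of arbor below 0.1 rad/s and contact force between the fingers and arbor below 0.1 N); the robot touches nothing.
It fails at once if the spindle bearings are overloaded: more than 35 N between arbor and spindle (contact force between arbor and head above 35 N).
It fails at once if another thing on the counter or in the rack is moved by more than 15 mm (distance of any of spare_mid, dish_mid, vials_mid, yoyo_mid, twin_mid, gauge_mid, driver_grip from where it was at the start of the episode above 0.015 m).
It also fails if it takes over 58 s, if anything falls off the work surface, if the arm or the gripper's body presses on something with over 40 N, if the wrist force passes 120 N, or if a joint passes its speed limit or range.

## Working session

There is one attempt and no reset: what is moved stays moved. The work goes in short steps, Python scripts to look and compute and a tool call to move; the robot and the scene stay as the last step left them, time stands still between calls to the robot, and variables do not carry over. Pictures are saved under pics/ and viewed, and the job is handed in when it is done.

Besides the shell and the picture viewer there is one more tool, called as name(argument=value, ...) on one line, values as JSON. jog_arm: Moves the arm, as the interface text tells. Its arguments: {"type":"object","properties":{"plan":{"type":"array"}},"required":["plan"]}

```bash
ls; mkdir -p pics; python3 - <<'E'
from bench import *
import cv2
s=sense()
for k in s: print(k,s[k])
for c in ["scene","top","wrist"]:
    im=get_image(c); cv2.imwrite(f"pics/{c}0.png",im[:,:,::-1])
    k=get_calibration(c); print(c,k)
    for n in ["rim","nose","rack","spare_mid","head"]:
        print(n,[(d["centre"],round(d["conf"],2)) for d in boxes_of(n,c)][:3])
print(sense()["clock"])
E
```

```text
pics
clock 0.0
joints [-1.21988692e+00  2.64720909e-01  1.60538060e+00  1.41109887e-05
  1.27367757e+00 -3.68871304e-02]
joint_velocities [-0.00033483 -0.00120718 -0.00154101 -0.00040381  0.00114727  0.00141898]
effort [ 4.63948872e-04 -5.15111160e+01 -3.67314363e+01 -1.75949231e-04
  1.30197420e-02  1.18828663e-05]
ee_pos [ 255.0119723  -624.19132014  229.980176  ]
eef_rot [[ 3.78144847e-01 -7.38914929e-04  9.25746147e-01]
 [-9.25743865e-01  2.05781681e-03  3.78145557e-01]
 [-2.18443338e-03 -9.99997610e-01  9.41068602e-05]]
contact_force [-0.63676782  0.10280643 -0.50220689]
torque [-0.0352717  -0.03297274 -0.04246353]
gripper_width 85.04913155733563
scene {'intrinsics': array([[448.93504948,   0.        , 324.35206558],
       [  0.        , 448.93504948, 238.28620182],
       [  0.        ,   0.        ,   1.        ]]), 'position': array([1258.62470977, -365.44357697, 1048.77373151]), 'orientation': array([[ 0.47141608, -0.6751821 ,  0.5673588 ],
       [ 0.88172217,  0.37414365, -0.2873718 ],
       [-0.0182454 ,  0.63572452,  0.77170036]])}
rim [([269.4, 234.6], 0.9), ([214.3, 
[... 590 characters left out ...]
9, 450.6], 0.67)]
nose [([249.4, 260.7], 0.66)]
rack [([269.8, 409.2], 0.9), ([261.6, 451.5], 0.71)]
spare_mid [([249.9, 255.1], 0.71), ([273.7, 384.8], 0.47)]
head [([249.5, 257.7], 0.72), ([255.0, 445.9], 0.27)]
wrist {'intrinsics': array([[393.30552687,   0.        , 326.1883028 ],
       [  0.        , 393.30552687, 240.99722791],
       [  0.        ,   0.        ,   1.        ]]), 'position': array([ 320.83950951, -598.02744052,  374.25925799]), 'orientation': array([[ 3.77874892e-01,  8.89628378e-01,  2.56460358e-01],
       [-9.25856577e-01,  3.62967277e-01,  1.05092126e-01],
       [ 4.06220099e-04, -2.77157185e-01,  9.60824505e-01]])}
rim []
nose []
rack []
spare_mid []
head []
0.9
```

View pics/scene0.png

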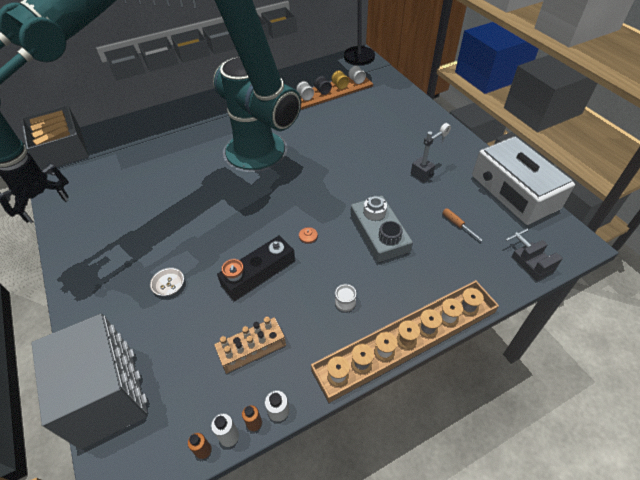

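View pics/top0.png

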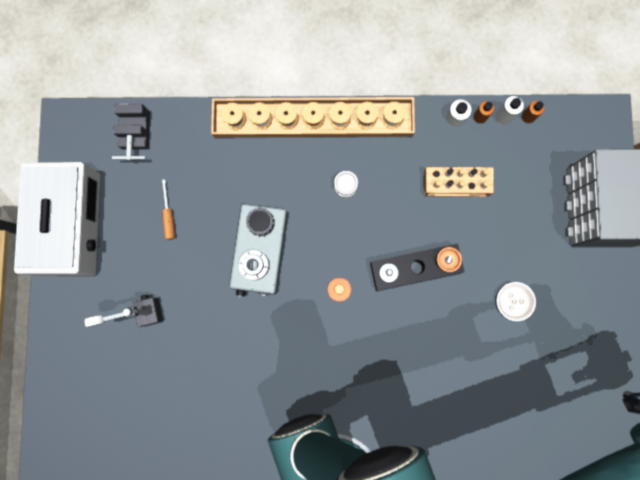

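View pics/wrist0.png

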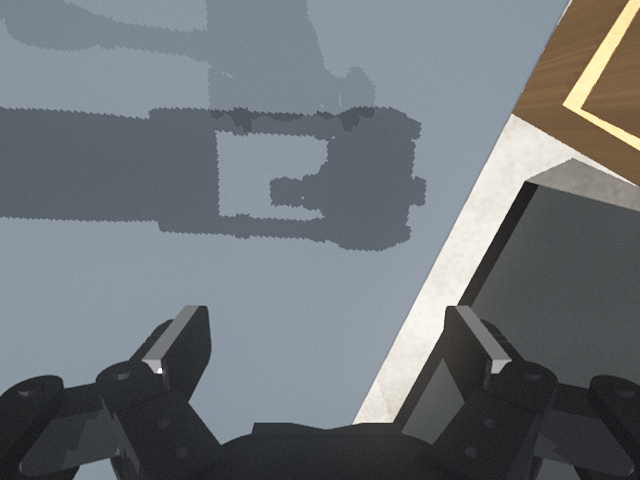

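The top view shows the nose at about (263,253), the copper rim at (260,450), and the spare at (272,389). The motor lies towards +x. I'll refine these next.

```bash
cat > h.py <<'E'
import numpy as np, cv2
def ray(k,rc):
    K=k["intrinsics"];p=np.array([(rc[1]-K[0,2])/K[0,0],(rc[0]-K[1,2])/K[1,1],1.])
    return k["orientation"]@np.array([p[0],-p[1],-1.])
def onz(k,rc,z):
    d=ray(k,rc);o=k["position"];return o+d*(z-o[2])/d[2]
def proj(k,P):
    q=k["orientation"].T@(np.asarray(P,float)-k["position"]);K=k["intrinsics"]
    return np.array([K[1,1]*(-q[1])/(-q[2])+K[1,2],K[0,0]*q[0]/(-q[2])+K[0,2]])
E
python3 - <<'E'
from bench import *
from h import *
t=get_calibration("top");s=get_calibration("scene")
I=cv2.imread("pics/top0.png")
a=cv2.resize(I[195:305,220:300],None,fx=5,fy=5,interpolation=cv2.INTER_CUBIC)
b=cv2.resize(I[235:300,365:470],None,fx=7,fy=7,interpolation=cv2.INTER_CUBIC)
cv2.imwrite("pics/ta.png",a);cv2.imwrite("pics/tb.png",b)
S=cv2.imread("pics/scene0.png")
cv2.imwrite("pics/sa.png",cv2.resize(S[185:305,210:420],None,fx=3.8,fy=3.8,interpolation=cv2.INTER_CUBIC))
print("rim",onz(t,(260,450),89),onz(s,(268,233),89))
print("nose",onz(t,(263.5,253.5),100),onz(s,(202,375),100))
E
```

```text
rim [ 519.00229408 -272.02456593   89.        ] [ 525.7039664  -266.87913144   89.        ]
nose [511.04687439 179.37386244 100.        ] [511.62625979 182.36215273 100.        ]
```

View pics/ta.png

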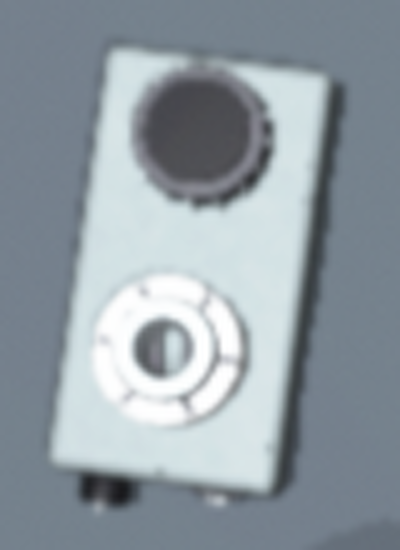

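View pics/tb.png

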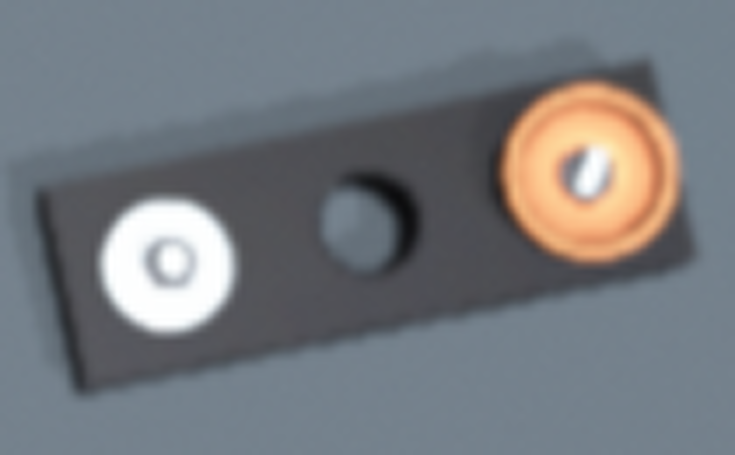

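View pics/sa.png

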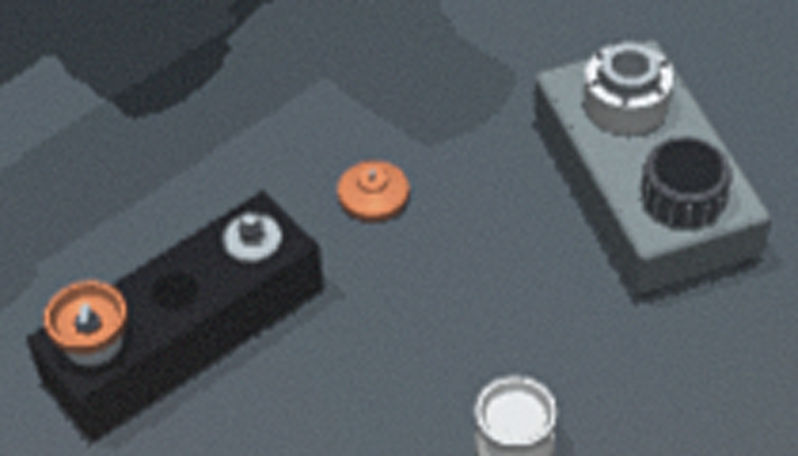

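jog_arm(plan=[[-0.019, 0, 0.0316, 0, 0], [-0.019, 0, 0.0316, 0, 0], [-0.019, 0, 0.0316, 0, 0], [-0.019, 0, 0.0316, 0, 0], [-0.019, 0, 0.0316, 0, 0], [-0.019, 0, 0.0316, 0, 0], [-0.019, 0, 0.0316, 0, 0], [-0.019, 0, 0.0316, 0, 0], [-0.019, 0, 0.0316, 0, 0], [-0.019, 0, 0.0316, 0, 0], [-0.019, 0, 0.0316, 0, 0], [-0.019, 0, 0.0316, 0, 0]])

```text
clock: 2.1
ee_pos: [520.9, -269.1, 231.5]
eef_rot: [[0.378, 0.0, 0.926], [-0.926, -0.0, 0.378], [0.0, -1.0, 0.0]]
contact_force: [0.6, 0.6, 0.5]
gripper_width: 85.5
```

jog_arm(plan=[[0, 0, 0, 0, 0], [0, 0, 0, 0, 0]])

```text
clock: 2.3
ee_pos: [520.4, -269.8, 231.3]
eef_rot: [[0.38, -0.0, 0.925], [-0.925, -0.0, 0.38], [0.0, -1.0, -0.0]]
contact_force: [0.6, -0.8, 0.1]
gripper_width: 85.4
```

```bash
python3 - <<'E'
from bench import *
from h import *
k=get_calibration("wrist"); I=get_image("wrist"); cv2.imwrite("pics/w1.png",I[:,:,::-1])
s=sense();print(s["ee_pos"],s["eef_rot"],s["joints"],s["clock"],s["contact_force"])
for n in ["rim","tang","rack"]:
    for d in boxes_of(n,"wrist")[:2]: print(n,d,onz(k,d["centre"],84.5))
E
```

```text
[ 519.90580833 -270.53529528  231.28990896] [[ 3.78860785e-01 -3.98721304e-04  9.25453590e-01]
 [-9.25453625e-01 -4.92569766e-04  3.78860587e-01]
 [ 3.04790671e-04 -9.99999799e-01 -5.55613445e-04]] [-5.21925028e-01  9.69882339e-02  1.79933897e+00 -6.60436275e-04
  1.24536558e+00  6.60517542e-01] 2.35 [-0.53641922 -0.00961281 -0.72332657]
rim {'centre': [221.2, 325.3], 'conf': 0.71} [ 522.75992706 -268.19597608   84.5       ]
tang {'centre': [221.8, 328.5], 'conf': 0.65} [ 523.24816564 -270.61081509   84.5       ]
tang {'centre': [22.3, 501.2], 'conf': 0.44} [ 691.67673237 -324.56995871   84.5       ]
rack {'centre': [183.5, 225.2], 'conf': 0.78} [ 521.12120597 -189.28894568   84.5       ]
rack {'centre': [219.8, 327.7], 'conf': 0.67} [ 524.45152307 -269.46085699   84.5       ]
```

View pics/w1.png

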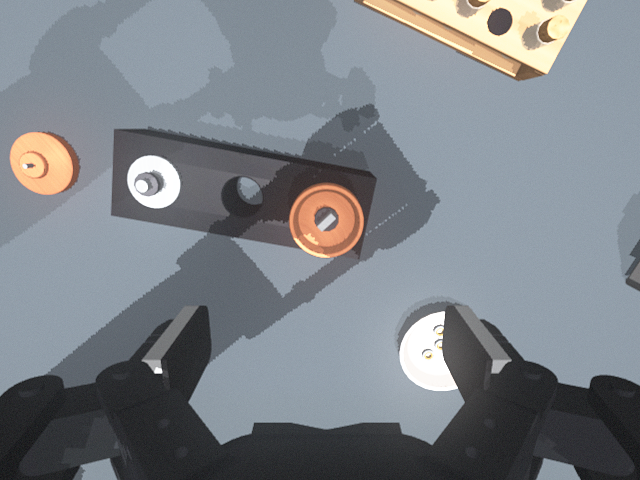

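```bash
python3 - <<'E'
from bench import *
from h import *
k=get_calibration("wrist"); I=cv2.imread("pics/w1.png")
hsv=cv2.cvtColor(I,cv2.COLOR_BGR2HSV); m=cv2.inRange(hsv,(3,90,60),(20,255,255)); m[:, :280]=0;m[:170]=0;m[270:]=0;m[:,375:]=0
c=max(cv2.findContours(m,cv2.RETR_EXTERNAL,cv2.CHAIN_APPROX_NONE)[0],key=cv2.contourArea)
h=cv2.convexHull(c);e=cv2.fitEllipse(h);print(e)
# rim upper edge circle r28 at z 89.5
print("rim@89.5",onz(k,(e[0][1],e[0][0]),89.5))
from scipy.optimize import least_squares
pts=h[:,0,:].astype(float)
th=np.linspace(0,2*np.pi,200)
def pc(x,y,z=89.5): return np.array([proj(k,(x+28*np.cos(t),y+28*np.sin(t),z))[::-1] for t in th])
def f(p):
    q=pc(p[0],p[1]).astype(np.float32).reshape(-1,1,2)
    return [cv2.pointPolygonTest(q,(float(a),float(b)),True) for a,b in pts]
r=least_squares(f,[522,-270],diff_step=1e-3,loss="soft_l1");print(r.x,np.abs(r.fun).mean())
J=cv2.resize(I[175:265,280:375],None,fx=6.3,fy=6.3,interpolation=cv2.INTER_CUBIC);cv2.imwrite("pics/w1c.png",J)
t=get_calibration("top");print("top rim",onz(t,(259.6,449.3),89.5),"nose",onz(t,(264.6,252.6),100))
E
```

```text
((325.9468688964844, 219.8418731689453), (75.19227600097656, 75.35588836669922), 51.338584899902344)
rim@89.5 [ 524.03272856 -269.37465876   89.5       ]
[ 523.4569446  -269.64410103] 0.4184525511447048
top rim [ 519.88602551 -270.35355759   89.5       ] nose [508.5212022  181.41009079 100.        ]
```

View pics/w1c.png

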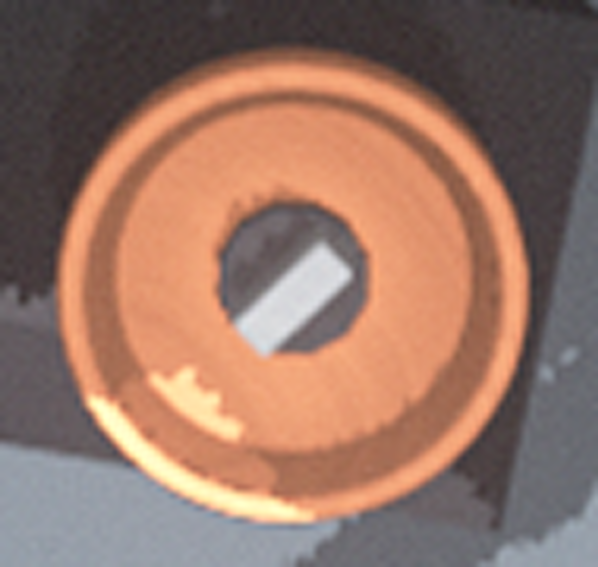

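jog_arm(plan=[[0, 0.02, 0.0005, 0, 0], [0, 0.03, 0.0005, 0, 0], [0, 0.03, 0.0005, 0, 0], [0, 0.02, 0, 0, 0], [0, 0, 0, 0, 0], [0, 0, 0, 0, 0]])

```text
clock: 3.1
ee_pos: [521.0, -270.6, 131.4]
eef_rot: [[0.377, -0.0, 0.926], [-0.926, 0.0, 0.377], [-0.0, -1.0, -0.0]]
contact_force: [0.3, -0.1, 0.6]
gripper_width: 85.3
```

```bash
cat >> h.py <<'E'
def copper(I,k,box,z=89.5,r=28,x0=(522,-270),hue=(3,20)):
    from scipy.optimize import least_squares
    hsv=cv2.cvtColor(I,cv2.COLOR_BGR2HSV); m=cv2.inRange(hsv,(hue[0],90,60),(hue[1],255,255))
    mm=np.zeros_like(m);r0,r1,c0,c1=box;mm[r0:r1,c0:c1]=m[r0:r1,c0:c1]
    c=max(cv2.findContours(mm,cv2.RETR_EXTERNAL,cv2.CHAIN_APPROX_NONE)[0],key=cv2.contourArea)
    h=cv2.convexHull(c); pts=h[:,0,:].astype(float); th=np.linspace(0,2*np.pi,200)
    def f(p):
        q=np.array([proj(k,(p[0]+r*np.cos(t),p[1]+r*np.sin(t),z))[::-1] for t in th]).astype(np.float32).reshape(-1,1,2)
        return [cv2.pointPolygonTest(q,(float(a),float(b)),True) for a,b in pts]
    s=least_squares(f,x0,diff_step=1e-3,loss="soft_l1"); return s.x,np.abs(s.fun).mean(),cv2.fitEllipse(h)
E
python3 - <<'E'
from bench import *
from h import *
k=get_calibration("wrist"); I=get_image("wrist")[:,:,::-1].copy(); cv2.imwrite("pics/w2.png",I)
s=sense();print(s["ee_pos"],s["joints"],s["clock"])
print(k["position"]-s["ee_pos"])
print(copper(I,k,(150,480,200,450)))
E
```

```text
[ 521.87486001 -270.88348524  132.49564225] [-5.21108841e-01  1.80851079e-01  1.89514249e+00 -5.66287252e-05
  1.06393555e+00  6.62928384e-01] 3.15
[ 64.80254748  27.02402527 141.77583231]
(array([ 524.96852419, -267.85249101]), np.float64(1.0019595535055303), ((324.25164794921875, 263.90362548828125), (109.97698974609375, 112.12033081054688), 98.20194244384766))
```

View pics/w2.png

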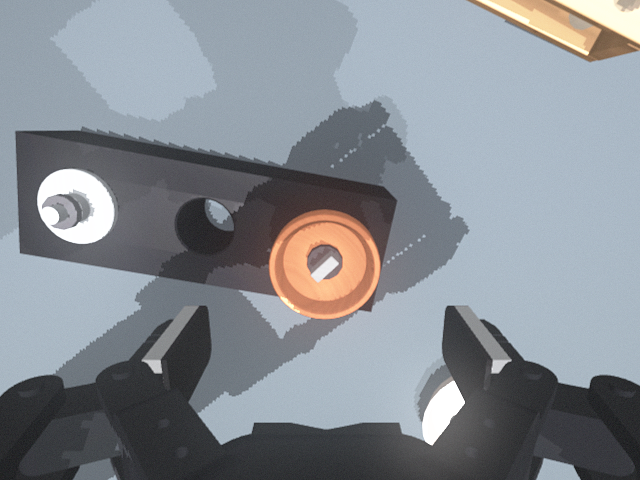

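```bash
python3 - <<'E'
from bench import *
from h import *
k=get_calibration("wrist"); I=cv2.imread("pics/w2.png")
for z in (80,84.5,89.5): print(z,copper(I,k,(150,480,200,450),z)[:2])
for r in (26.5,27,27.5): print(r,copper(I,k,(150,480,200,450),89.5,r)[:2])
cv2.imwrite("pics/w2c.png",cv2.resize(I[200:330,250:400],None,fx=4,fy=4,interpolation=cv2.INTER_CUBIC))
E
```

```text
80 (array([ 524.00315602, -268.80431393]), np.float64(3.521930274519737))
84.5 (array([ 524.79667634, -268.59983225]), np.float64(2.411676684070572))
89.5 (array([ 525.6644639 , -268.31403875]), np.float64(1.21675921206603))
26.5 (array([ 527.23030849, -267.52067312]), np.float64(3.770635001430443))
27 (array([ 526.70498235, -267.80596978]), np.float64(2.8819729605878397))
27.5 (array([ 526.15154988, -268.08936982]), np.float64(2.010960060303357))
```

View pics/w2c.png

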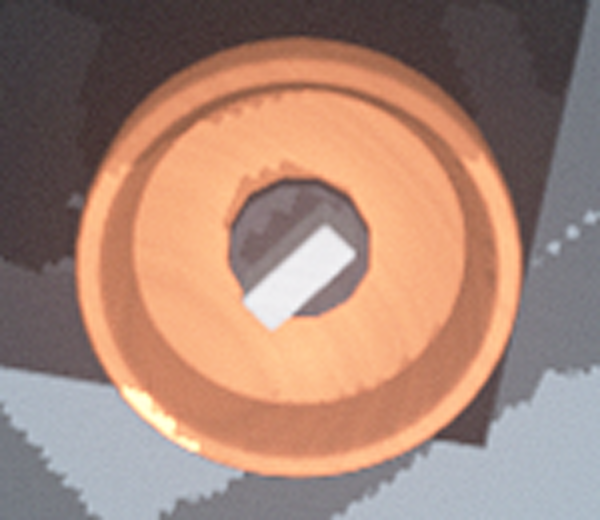

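jog_arm(plan=[[-0.0005, 0.02, 0.0025, 0, 0], [0, 0.02, 0, 0, 0], [0, 0.02, 0, 0, 0], [0, 0.011, 0, 0, 0], [0, 0, 0, 0, 0], [0, 0, 0, 0, 0]])

```text
clock: 3.75
ee_pos: [524.4, -269.0, 61.5]
eef_rot: [[0.378, 0.001, 0.926], [-0.926, -0.001, 0.378], [0.001, -1.0, 0.001]]
contact_force: [0.9, 0.2, -0.6]
gripper_width: 85.3
```

```bash
python3 - <<'E'
from bench import *
from h import *
k=get_calibration("wrist"); I=get_image("wrist")[:,:,::-1].copy(); cv2.imwrite("pics/w3.png",I)
S=get_image("scene")[:,:,::-1]; cv2.imwrite("pics/s3.png",cv2.resize(S[180:330,140:340],None,fx=4,fy=4,interpolation=cv2.INTER_CUBIC))
s=sense();print(s["ee_pos"],s["joints"],s["clock"],s["contact_force"])
print(copper(I,k,(250,480,215,440)))
E
```

```text
[ 524.75835889 -269.18386759   61.97660511] [-5.16195818e-01  2.62663787e-01  1.94220954e+00 -8.34479965e-06
  9.33867195e-01  6.66906411e-01] 3.85 [0.72175747 0.12121983 0.39182979]
(array([ 524.92624242, -267.70680786]), np.float64(2.2016371316250862), ((323.1920166015625, 342.10498046875), (159.64328002929688, 168.6597900390625), 88.96189880371094))
```

View pics/w3.png

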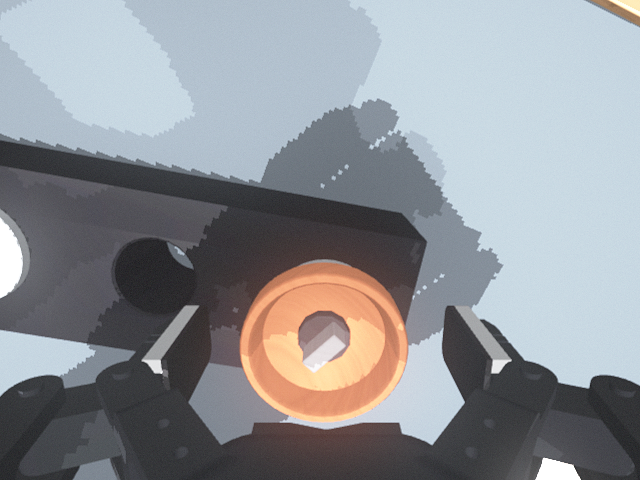

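View pics/s3.png

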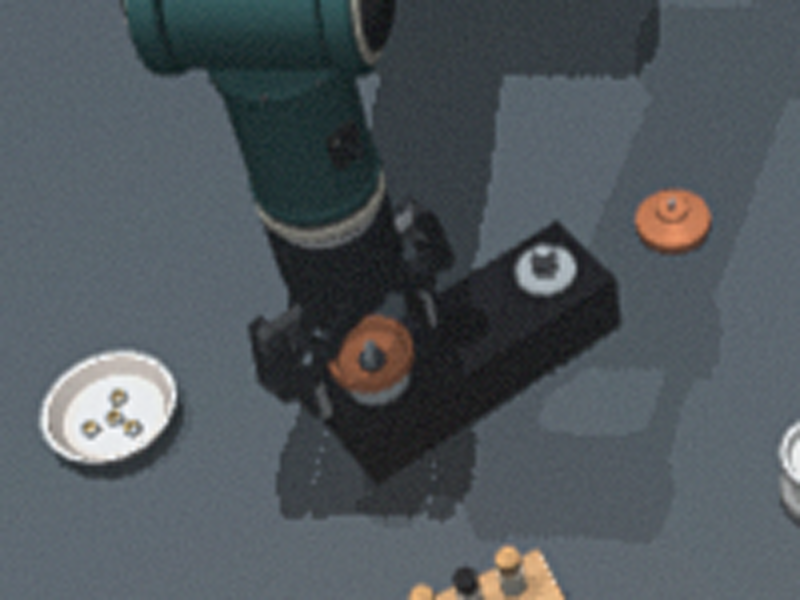

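```bash
python3 - <<'E'
from bench import *
from h import *
k=get_calibration("wrist");s=sense();R=s["eef_rot"];p=s["ee_pos"];print(p)
for sx in (-1,1):
  for dz in (-11,0,11):
    print(sx,dz,[proj(k,p+R@np.array([sx*w,-13,dz])).round(0) for w in (42.5,50)])
print(proj(k,p+np.array([0,0,28])))
E
```

```text
[ 524.75835889 -269.18386759   61.97660511]
-1 -11 [array([355., 213.]), array([355., 193.])]
-1 0 [array([328., 211.]), array([328., 190.])]
-1 11 [array([301., 208.]), array([301., 187.])]
1 -11 [array([355., 440.]), array([355., 460.])]
1 0 [array([328., 442.]), array([328., 462.])]
1 11 [array([301., 444.]), array([301., 465.])]
[350.54569985 326.50730726]
```

jog_arm(plan=[[0, 0, 0.0015, 0, 0], [0, 0, 0, 0, 255], [0, 0, 0, 0, 255], [0, 0, 0, 0, 255], [0, 0, 0, 0, 255], [0, 0, 0, 0, 255], [0, 0, 0, 0, 255], [0, 0, 0, 0, 255], [0, 0, 0, 0, 255]])

```text
clock: 4.75
ee_pos: [525.5, -268.1, 61.1]
eef_rot: [[0.378, 0.001, 0.926], [-0.926, -0.0, 0.378], [0.001, -1.0, 0.001]]
contact_force: [0.3, 0.8, 5.3]
gripper_width: 54.0
```

```bash
python3 - <<'E'
from bench import *
from h import *
k=get_calibration("wrist"); I=get_image("wrist")[:,:,::-1].copy(); cv2.imwrite("pics/w4.png",I)
s=sense();print(s["ee_pos"],s["joints"],s["clock"],s["contact_force"],s["gripper_width"])
E
```

```text
[ 525.51340196 -268.0515095    61.11254974] [-5.13971515e-01  2.64997040e-01  1.94108774e+00  1.58101172e-04
  9.34354125e-01  6.68892207e-01] 4.8 [-0.6316086   1.52897182  5.40098062] 54.366210751045514
```

View pics/w4.png

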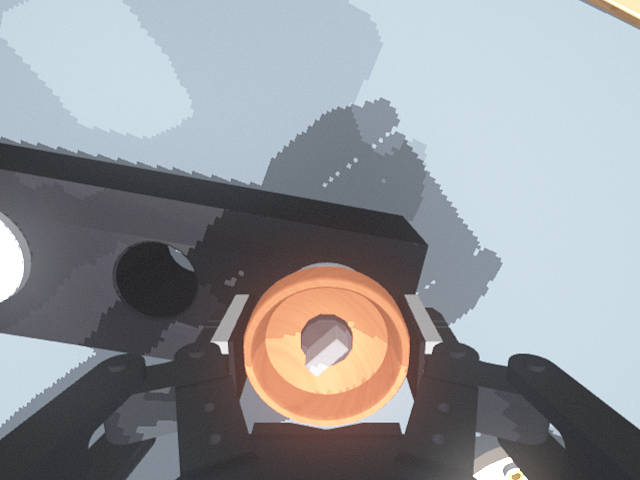

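jog_arm(plan=[[0, -0.005, 0, 0, 255], [0, -0.015, 0, 0, 255], [0, -0.025, 0, 0, 255], [0, -0.03, 0, 0, 255], [0, -0.03, 0, 0, 255], [0, -0.025, 0, 0, 255], [0, -0.015, 0, 0, 255], [0, -0.005, 0, 0, 255], [0, 0, 0, 0, 255], [0, 0, 0, 0, 255]])

```text
clock: 5.8
ee_pos: [524.1, -267.4, 208.6]
eef_rot: [[0.378, -0.002, 0.926], [-0.926, 0.001, 0.378], [-0.002, -1.0, -0.002]]
contact_force: [-0.6, -0.2, -2.2]
gripper_width: 54.6
```

```bash
python3 - <<'E'
from bench import *
from h import *
k=get_calibration("wrist"); I=get_image("wrist")[:,:,::-1].copy(); cv2.imwrite("pics/w5.png",I)
S=get_image("scene")[:,:,::-1]; cv2.imwrite("pics/s5.png",cv2.resize(S[130:330,140:340],None,fx=3,fy=3,interpolation=cv2.INTER_CUBIC))
s=sense();print(s["ee_pos"],s["joints"],s["clock"],s["contact_force"],s["gripper_width"],s["torque"])
E
```

```text
[ 523.90884156 -267.31035164  208.23970619] [-5.14142527e-01  1.18973768e-01  1.81839497e+00  3.80410239e-06
  1.20772213e+00  6.68901727e-01] 5.9 [-0.14939239 -0.07231376 -2.27479288] 54.35227947924602 [-0.07821687 -0.01016868 -0.01763558]
```

View pics/w5.png

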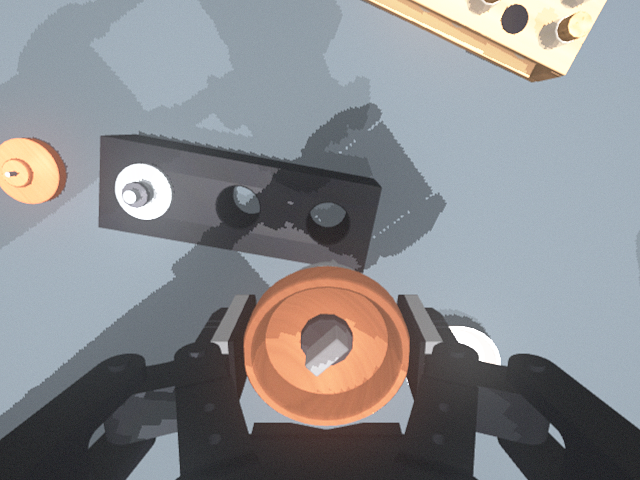

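View pics/s5.png

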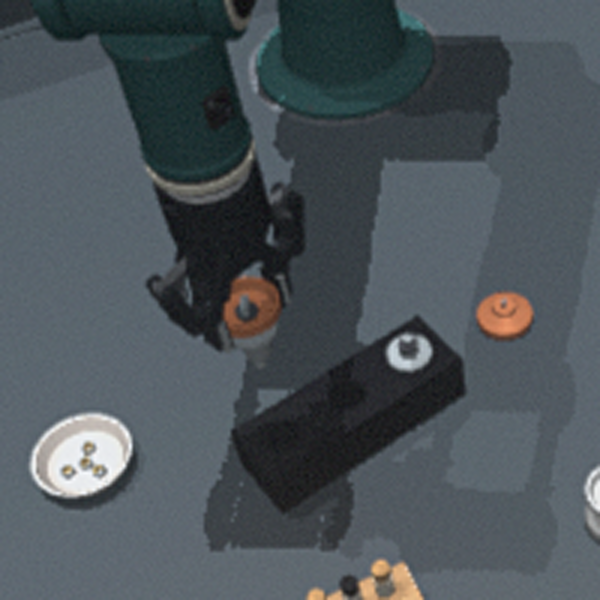

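jog_arm(plan=[[-0.015, 0, 0.003, 0, 255], [-0.03, 0, 0.006, 0, 255], [-0.04, 0, 0.008, 0, 255], [-0.042, 0, 0.009, 0, 255], [-0.042, 0, 0.009, 0, 255], [-0.042, 0, 0.009, 0, 255], [-0.042, 0, 0.009, 0, 255], [-0.042, 0, 0.009, 0, 255], [-0.042, 0, 0.009, 0, 255], [-0.04, 0, 0.008, 0, 255], [-0.03, 0, 0.006, 0, 255], [-0.015, 0, 0.003, 0, 255]])

```text
clock: 7.1
ee_pos: [444.9, 158.8, 209.5]
eef_rot: [[0.381, -0.002, 0.925], [-0.925, 0.001, 0.381], [-0.001, -1.0, -0.001]]
contact_force: [-0.2, -0.3, -2.6]
gripper_width: 54.2
```

jog_arm(plan=[[0, 0, 0, 0, 255], [0, 0, 0, 0, 255], [0, 0, 0, 0, 255]])

```text
clock: 7.4
ee_pos: [446.5, 155.5, 209.9]
eef_rot: [[0.378, -0.001, 0.926], [-0.926, -0.001, 0.378], [0.0, -1.0, -0.001]]
contact_force: [-0.1, 0.4, -2.9]
gripper_width: 53.9
```

```bash
python3 - <<'E'
from bench import *
from h import *
k=get_calibration("wrist"); I=get_image("wrist")[:,:,::-1].copy(); cv2.imwrite("pics/w6.png",I)
np.save("k6.npy",k,allow_pickle=True)
s=sense();print(s["ee_pos"],s["eef_rot"],s["joints"],s["clock"],s["contact_force"])
print(proj(k,(509,181,100)))
cv2.imwrite("pics/w6c.png",cv2.resize(I[60:200,250:400],None,fx=4,fy=4,interpolation=cv2.INTER_CUBIC))
E
```

```text
[446.72503901 155.33248094 210.00463632] [[ 3.77241398e-01 -4.97023749e-04  9.26114831e-01]
 [-9.26114951e-01 -3.76016835e-04  3.77241245e-01]
 [ 1.60736910e-04 -9.99999806e-01 -6.02150241e-04]] [ 2.82129233e-01 -1.09675892e-01  2.04472797e+00 -2.38369080e-04
  1.20712265e+00  1.46619466e+00] 7.45 [-0.25415874  0.16717269 -1.46437578]
[133.11180852 326.04943846]
```

View pics/w6.png

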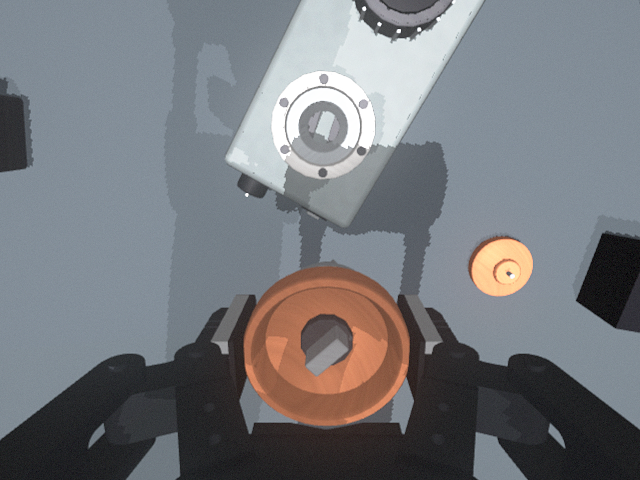

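View pics/w6c.png

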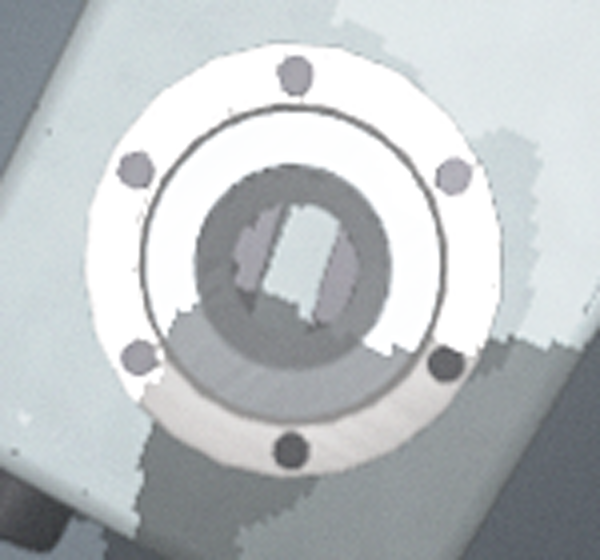

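```bash
python3 - <<'E'
from bench import *
from h import *
k=np.load("k6.npy",allow_pickle=True).item(); I=cv2.imread("pics/w6.png")
n=onz(k,(126.2,323.3),100);print("nose",n)
def yaw(a,b,k=k,z=100):
    d=onz(k,a[::-1],z)-onz(k,b[::-1],z);return np.degrees(np.arctan2(d[1],d[0]))
c=lambda x,y:(250+x/4-.375,60+y/4-.375)
print("slot",yaw(c(290,205),c(262,290)),yaw(c(338,225),c(318,325)))
# head edges yaw
print("head edge",yaw((371,216),(480,3)),yaw((228,155),(303,0)))
# in-hand rim fit: unknown tool-frame x,z,h
from scipy.optimize import least_squares
s=sense();R=s["eef_rot"];p=s["ee_pos"]
ex=[((244.5,346),0),((410.5,346),0),((327,427),1),((327,266),1)]
hsv=cv2.cvtColor(I,cv2.COLOR_BGR2HSV); m=cv2.inRange(hsv,(3,90,50),(20,255,255)); m[:250]=0;m[:,:230]=0;m[:,425:]=0
cc=max(cv2.findContours(m,cv2.RETR_EXTERNAL,cv2.CHAIN_APPROX_NONE)[0],key=cv2.contourArea)
H=cv2.convexHull(cc)[:,0,:].astype(float)
H=H[H[:,1]>300]  # upper rim circle only (near side + sides)
th=np.linspace(0,2*np.pi,300)
def f(q):
    P=np.array([proj(k,p+R@np.array([q[0]+28*np.cos(t),-q[2],q[1]+28*np.sin(t)]))[::-1] for t in th]).astype(np.float32).reshape(-1,1,2)
    return [cv2.pointPolygonTest(P,(float(a),float(b)),True) for a,b in H]
r=least_squares(f,[0,1,28],diff_step=1e-2,x_scale=[1,1,1],loss="soft_l1");print(r.x,np.abs(r.fun).mean())
rimtop=p+R@np.array([r.x[0],-r.x[2],r.x[1]]);print(rimtop, "delta",n-rimtop,"tool",R.T@(n-rimtop))
cv2.imwrite("pics/w6b.png",cv2.resize(I[260:435,235:420],None,fx=4.3,fy=3.4*4.3/3.4*0.8,interpolation=cv2.INTER_CUBIC))
cv2.imwrite("pics/w6d.png",cv2.resize(I[305:385,290:365],None,fx=7,fy=7,interpolation=cv2.INTER_CUBIC))
d=cv2.drawContours(I.copy(),[H.astype(int).reshape(-1,1,2)],-1,(0,255,0),1);cv2.imwrite("pics/w6e.png",d[240:440,220:430])
E
```

```text
nose [512.16819498 184.12284259 100.        ]
slot 2.9093634289093675 10.637547290487126
head edge 177.05176554600897 172.77573786381572
[-0.24183763 -1.21811488 28.42147394] 0.5092319613700237
[445.51981974 155.10761416 238.42679935] delta [  66.64837524   29.01522843 -138.42679935] tool [ -1.75116087 138.38273643  72.75314341]
```

View pics/w6d.png

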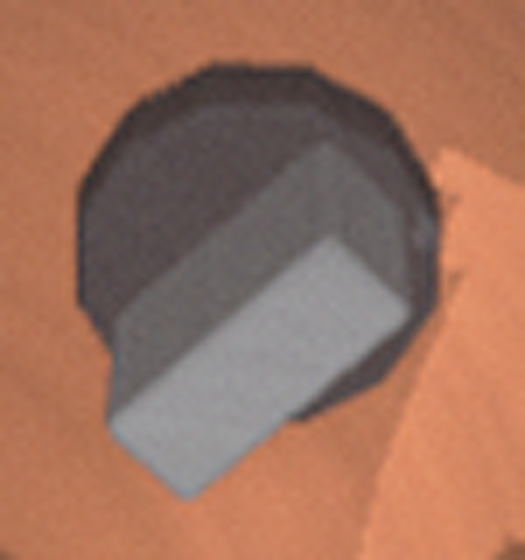

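View pics/w6e.png

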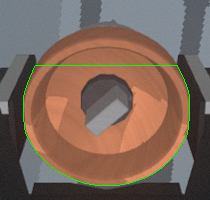

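```bash
python3 - <<'E'
from bench import *
from h import *
k=np.load("k6.npy",allow_pickle=True).item()
def yaw(a,b,k=k,z=235):
    d=onz(k,a[::-1],z)-onz(k,b[::-1],z);return np.degrees(np.arctan2(d[1],d[0])),np.linalg.norm(d)
c=lambda x,y:(290+x/7-.4,305+y/7-.4)
print(yaw(c(335,235),c(110,425)),yaw(c(405,310),c(190,498)),yaw(c(110,425),c(190,498)))
E
```

```text
(np.float64(-24.181638767910247), np.float64(15.123404676101696)) (np.float64(-22.727073065772746), np.float64(14.831103143610513)) (np.float64(65.4468550220525), np.float64(5.680163016509856))
```

jog_arm(plan=[[0, 0, 0.01, 0, 255], [-0.0005, 0, 0.02, 0, 255], [-0.001, 0, 0.02, 0, 255], [-0.0005, 0, 0.015, 0, 255], [-0.0003, 0, 0.0077, 0, 255], [0, 0, 0, -0.08, 255], [0, 0, 0, -0.11, 255], [0, 0, 0, -0.12, 255], [0, 0, 0, -0.12, 255], [0, 0, 0, -0.1, 255], [0, 0, 0, 0, 255], [0, 0, 0, 0, 255]])

```text
clock: 8.65
ee_pos: [513.3, 185.5, 210.2]
eef_rot: [[0.793, -0.0, 0.61], [-0.61, -0.0, 0.793], [-0.0, -1.0, -0.0]]
contact_force: [-0.0, 0.7, -2.3]
gripper_width: 54.3
```

```bash
python3 - <<'E'
from bench import *
from h import *
k=get_calibration("wrist");I=get_image("wrist")[:,:,::-1].copy(); cv2.imwrite("pics/w7.png",I)
S=get_image("scene")[:,:,::-1]; cv2.imwrite("pics/s7.png",cv2.resize(S[110:270,300:470],None,fx=4,fy=4,interpolation=cv2.INTER_CUBIC))
T=get_image("top")[:,:,::-1]; cv2.imwrite("pics/t7.png",cv2.resize(T[190:310,190:330],None,fx=4,fy=4,interpolation=cv2.INTER_CUBIC))
s=sense();print(s["ee_pos"],s["eef_rot"],s["joints"],s["clock"],s["contact_force"])
E
```

```text
[513.28655416 185.61421314 210.25489481] [[ 7.93370939e-01 -1.28725472e-04  6.08738480e-01]
 [-6.08738489e-01 -4.00654278e-05  7.93370941e-01]
 [-7.77376816e-05 -9.99999991e-01 -1.10146896e-04]] [ 3.01352638e-01  3.46111627e-02  1.90521176e+00 -5.64249905e-08
  1.20190454e+00  9.55822210e-01] 8.8 [-0.54349156 -0.22264844 -1.33937157]
```

View pics/w7.png

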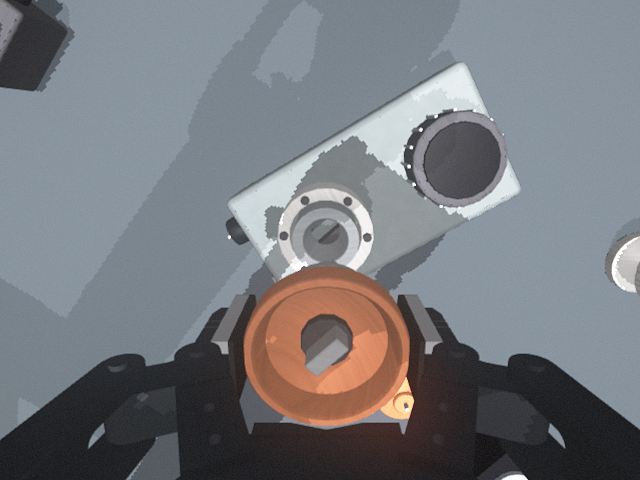

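View pics/s7.png

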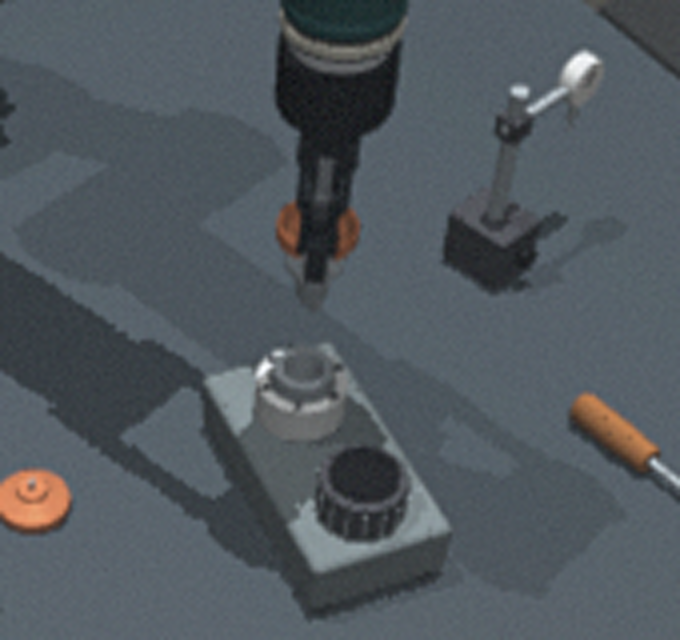

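View pics/t7.png

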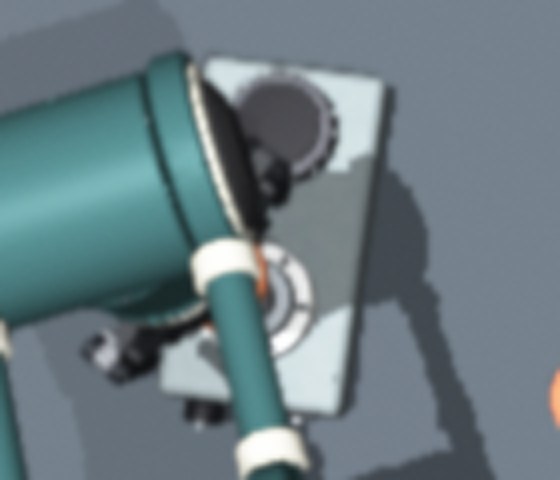

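```bash
python3 - <<'E'
from h import *
I=cv2.imread("pics/w7.png");cv2.imwrite("pics/w7c.png",cv2.resize(I[170:290,265:390],None,fx=5,fy=5,interpolation=cv2.INTER_CUBIC))
E
```

```text
(no output)
```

View pics/w7c.png

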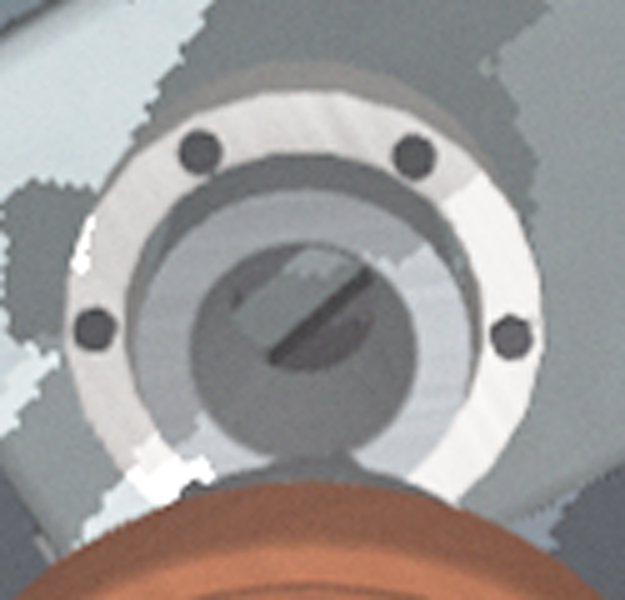

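```bash
python3 - <<'E'
from bench import *
from h import *
k=get_calibration("wrist");s=sense();print(s["ee_pos"])
n=onz(k,(239.8,325.2),100);print("nose",n, s["eef_rot"].T@(n-s["ee_pos"]))
def yaw(a,b,z=68):
    d=onz(k,a[::-1],z)-onz(k,b[::-1],z);return np.degrees(np.arctan2(d[1],d[0]))
c=lambda x,y:(265+x/5-.4,170+y/5-.4)
print("slot",yaw(c(372,272),c(272,360)),yaw(c(367,265),c(267,355)))
E
```

```text
[513.28655416 185.61421314 210.25489481]
nose [512.0859933  184.73445364 100.        ] [ -0.40837567 110.2550836   -1.41665898]
slot 4.853704147398 5.452837682327213
```

jog_arm(plan=[[0, 0.01, 0, 0, 255], [0, 0.02, 0, 0, 255], [0, 0.02, 0, 0, 255], [0, 0.015, 0, 0, 255], [0, 0.008, 0, 0, 255], [0, 0.004, 0, 0, 255], [0, 0, 0, 0, 255], [0, 0, 0, 0, 255]])

```text
clock: 9.6
ee_pos: [514.0, 185.9, 134.1]
eef_rot: [[0.794, 0.001, 0.608], [-0.608, 0.0, 0.794], [0.001, -1.0, 0.001]]
contact_force: [-0.8, -0.0, -2.0]
gripper_width: 54.3
```

jog_arm(plan=[[0, 0.003, 0, 0, 255], [0, 0.003, 0, 0, 255], [0, 0.003, 0, 0, 255], [0, 0, 0, 0, 255]])

```text
clock: 10.0
ee_pos: [512.9, 185.5, 123.7]
eef_rot: [[0.794, -0.001, 0.608], [-0.608, -0.0, 0.794], [-0.001, -1.0, -0.001]]
contact_force: [0.1, 0.1, -1.6]
gripper_width: 54.1
```

jog_arm(plan=[[0, 0.002, 0, 0, 255], [0, 0.002, 0, 0, 255], [0, 0, 0, 0, 255]])

```text
clock: 10.3
ee_pos: [513.0, 185.6, 119.9]
eef_rot: [[0.794, -0.001, 0.608], [-0.608, -0.0, 0.794], [-0.0, -1.0, -0.001]]
contact_force: [-0.0, 0.5, -2.6]
gripper_width: 54.2
```

jog_arm(plan=[[0, 0.0015, 0, 0, 255], [0, 0.0015, 0, 0, 255], [0, 0, 0, 0, 255]])

```text
clock: 10.6
ee_pos: [513.1, 185.6, 117.0]
eef_rot: [[0.794, -0.0, 0.608], [-0.608, -0.0, 0.794], [-0.0, -1.0, -0.0]]
contact_force: [0.6, 0.5, -1.8]
gripper_width: 54.0
```

```bash
python3 - <<'E'
from bench import *
s=sense();print(s["ee_pos"],s["clock"],s["contact_force"],s["torque"])
E
```

```text
[513.09595728 185.63321317 117.0240675 ] 10.6 [ 0.62215706  0.45432021 -1.81336994] [-0.05548162 -0.04514604  0.05237027]
```

jog_arm(plan=[[0, 0.001, 0, 0, 255], [0, 0.001, 0, 0, 255], [0, 0, 0, 0, 255]])

```text
clock: 10.9
ee_pos: [513.2, 185.6, 115.1]
eef_rot: [[0.794, -0.0, 0.608], [-0.608, -0.0, 0.794], [-0.0, -1.0, -0.0]]
contact_force: [-0.8, -0.1, -0.6]
gripper_width: 54.1
```

jog_arm(plan=[[0, 0.001, 0, 0, 255], [0, 0.001, 0, 0, 255], [0, 0, 0, 0, 255]])

```text
clock: 11.2
ee_pos: [513.1, 185.7, 113.1]
eef_rot: [[0.794, -0.0, 0.608], [-0.608, -0.0, 0.794], [-0.0, -1.0, -0.0]]
contact_force: [0.9, 0.1, -2.3]
gripper_width: 54.2
```

jog_arm(plan=[[0, 0.001, 0, 0, 255], [0, 0.0005, 0, 0, 255], [0, 0, 0, 0, 255]])

```text
clock: 11.5
ee_pos: [513.1, 185.7, 111.6]
eef_rot: [[0.794, -0.0, 0.608], [-0.608, 0.0, 0.794], [-0.0, -1.0, -0.0]]
contact_force: [-0.7, 0.4, -1.8]
gripper_width: 54.1
```

jog_arm(plan=[[0, 0.0005, 0, 0, 255], [0, 0.0005, 0, 0, 255], [0, 0, 0, 0, 255]])

```text
clock: 11.8
ee_pos: [513.0, 185.8, 110.7]
eef_rot: [[0.794, -0.0, 0.608], [-0.608, 0.0, 0.794], [-0.0, -1.0, -0.0]]
contact_force: [-1.5, 1.0, -0.8]
gripper_width: 54.3
```

jog_arm(plan=[[0, 0.0005, 0, 0, 255], [0, 0, 0, 0, 255], [0, 0, 0, 0, 255]])

```text
clock: 12.1
ee_pos: [513.0, 185.8, 110.2]
eef_rot: [[0.794, -0.001, 0.608], [-0.608, 0.0, 0.794], [-0.0, -1.0, -0.0]]
contact_force: [-2.3, 0.5, 0.1]
gripper_width: 53.9
```

jog_arm(plan=[[-0.0004, 0.0003, -0.0002, 0, 255], [0, 0.0002, 0, 0, 255], [0, 0, 0, 0, 255]])

```text
clock: 12.4
ee_pos: [512.9, 185.8, 109.8]
eef_rot: [[0.794, 0.0, 0.608], [-0.608, 0.0, 0.794], [0.0, -1.0, 0.0]]
contact_force: [-1.5, 0.9, -0.2]
gripper_width: 54.0
```

jog_arm(plan=[[0, 0.0004, 0, 0, 255], [0, 0, 0, 0, 255], [0, 0, 0, 0, 255]])

```text
clock: 12.7
ee_pos: [512.9, 185.8, 109.4]
eef_rot: [[0.794, 0.0, 0.608], [-0.608, 0.0, 0.794], [-0.0, -1.0, 0.0]]
contact_force: [-2.1, 0.6, 1.3]
gripper_width: 54.2
```

jog_arm(plan=[[-0.0003, 0.0004, -0.0002, 0, 255], [0, 0, 0, 0, 255], [0, 0, 0, 0, 255]])

```text
clock: 13.0
ee_pos: [512.7, 185.8, 109.0]
eef_rot: [[0.794, 0.0, 0.608], [-0.608, -0.0, 0.794], [0.0, -1.0, 0.0]]
contact_force: [-1.0, 0.6, -0.8]
gripper_width: 54.2
```

jog_arm(plan=[[0, 0.0004, 0, 0, 255], [0, 0, 0, 0, 255], [0, 0, 0, 0, 255]])

```text
clock: 13.3
ee_pos: [512.6, 185.8, 108.6]
eef_rot: [[0.794, 0.0, 0.608], [-0.608, 0.0, 0.794], [0.0, -1.0, 0.0]]
contact_force: [-0.7, 0.5, -0.7]
gripper_width: 54.1
```

jog_arm(plan=[[0, 0.0004, 0, 0, 255], [0, 0, 0, 0, 255], [0, 0, 0, 0, 255]])

```text
clock: 13.6
ee_pos: [512.7, 185.8, 108.4]
eef_rot: [[0.794, 0.0, 0.608], [-0.608, 0.0, 0.794], [0.0, -1.0, 0.0]]
contact_force: [-1.4, 0.1, 1.7]
gripper_width: 54.2
```

jog_arm(plan=[[0, 0.0004, 0, 0, 255], [0, 0, 0, 0, 255], [0, 0, 0, 0, 255]])

```text
clock: 13.9
ee_pos: [512.7, 185.9, 108.2]
eef_rot: [[0.794, 0.001, 0.608], [-0.608, 0.0, 0.794], [0.0, -1.0, 0.0]]
contact_force: [-2.3, 0.2, 3.7]
gripper_width: 54.0
```

jog_arm(plan=[[0, 0.0004, 0, 0, 255], [0, 0, 0, 0, 255], [0, 0, 0, 0, 255]])

```text
clock: 14.2
ee_pos: [512.8, 185.9, 108.1]
eef_rot: [[0.794, 0.001, 0.608], [-0.608, 0.0, 0.794], [0.0, -1.0, 0.001]]
contact_force: [-2.7, -0.5, 6.3]
gripper_width: 53.8
```

```bash
python3 - <<'E'
from bench import *
from h import *
s=sense();print(s["ee_pos"],s["clock"],s["contact_force"],s["torque"])
I=get_image("wrist")[:,:,::-1].copy(); cv2.imwrite("pics/w8.png",I)
S=get_image("scene")[:,:,::-1]; cv2.imwrite("pics/s8.png",cv2.resize(S[130:260,310:440],None,fx=5,fy=5,interpolation=cv2.INTER_CUBIC))
E
```

```text
[512.77061339 185.92933064 108.08933333] 14.2 [-2.66526903 -0.4609941   6.33615204] [ 0.01419785  0.58126395 -0.04429573]
```

View pics/w8.png

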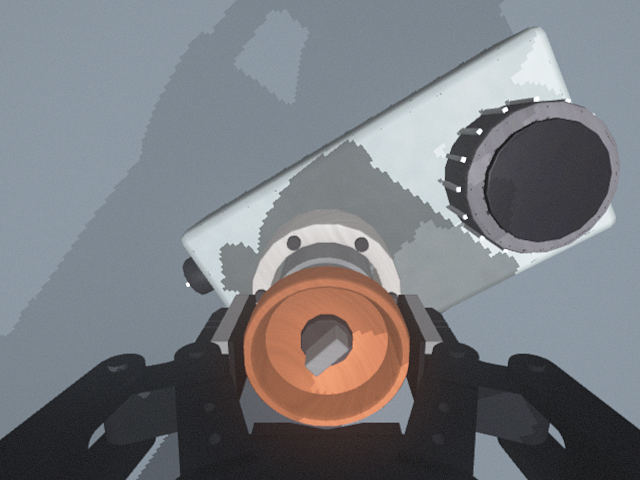

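View pics/s8.png

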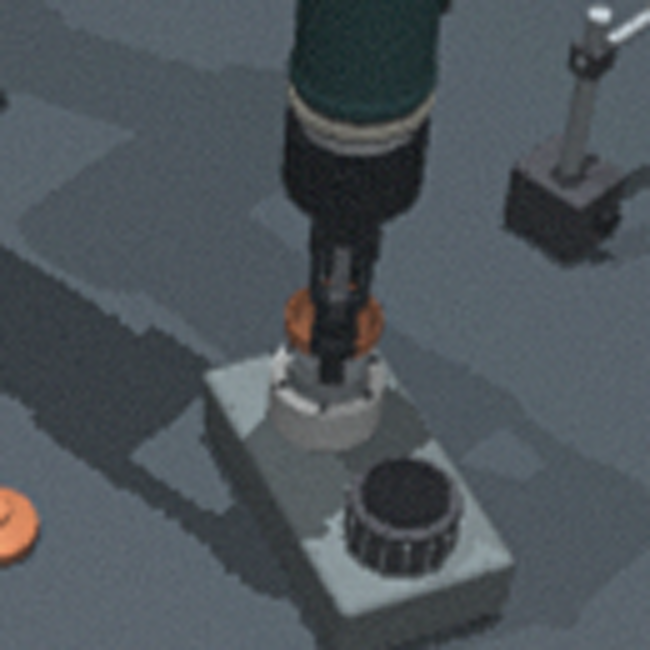

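jog_arm(plan=[[-0.0003, 0.0004, -0.0002, 0, 255], [0, 0, 0, 0, 255], [0, 0, 0, 0, 255]])

```text
clock: 14.6
ee_pos: [512.7, 186.0, 108.0]
eef_rot: [[0.794, 0.001, 0.608], [-0.608, 0.0, 0.794], [0.001, -1.0, 0.001]]
contact_force: [-2.6, -0.1, 7.7]
gripper_width: 54.1
```

jog_arm(plan=[[0, 0.0004, 0, 0, 255], [0, 0, 0, 0, 255], [0, 0, 0, 0, 255]])

```text
clock: 14.9
ee_pos: [512.8, 186.0, 107.9]
eef_rot: [[0.794, 0.001, 0.608], [-0.608, 0.0, 0.794], [0.001, -1.0, 0.001]]
contact_force: [-4.5, -0.8, 8.7]
gripper_width: 54.2
```

jog_arm(plan=[[-0.0004, 0.0005, -0.0003, 0, 255], [0, 0, 0, 0, 255], [0, 0, 0, 0, 255], [0, 0, 0, 0, 255]])

```text
clock: 15.3
ee_pos: [512.8, 186.0, 107.9]
eef_rot: [[0.794, 0.002, 0.608], [-0.608, 0.0, 0.794], [0.002, -1.0, 0.002]]
contact_force: [-2.1, -0.8, 10.8]
gripper_width: 54.1
```

jog_arm(plan=[[0, 0.0004, 0, 0, 255], [0, 0, 0, 0, 255], [0, 0, 0, 0, 255], [0, 0, 0, 0, 255]])

```text
clock: 15.7
ee_pos: [512.8, 186.0, 107.8]
eef_rot: [[0.794, 0.003, 0.608], [-0.608, 0.001, 0.794], [0.002, -1.0, 0.002]]
contact_force: [-3.9, -1.4, 12.0]
gripper_width: 54.3
```

```bash
python3 - <<'E'
from bench import *
from h import *
k=get_calibration("wrist");I=get_image("wrist")[:,:,::-1].copy(); cv2.imwrite("pics/w9.png",I)
s=sense();print(s["ee_pos"],s["clock"],s["contact_force"],s["torque"])
cv2.imwrite("pics/w9c.png",cv2.resize(I[200:440,220:430],None,fx=3,fy=2.5*1.2*0.8,interpolation=cv2.INTER_CUBIC))
n=[512.1,184.5]
for z in (32.5,34.5,39.5): print(z,proj(k,(n[0],n[1],100+z+5)))
E
```

```text
[512.82074654 186.0729666  107.82368548] 15.75 [-4.30207764 -1.5778956  11.8355322 ] [-0.21775065  0.80382362  0.00329814]
32.5 [357.57972023 326.87926244]
34.5 [361.05186059 326.90265454]
39.5 [370.21033479 326.96435596]
```

View pics/w9c.png

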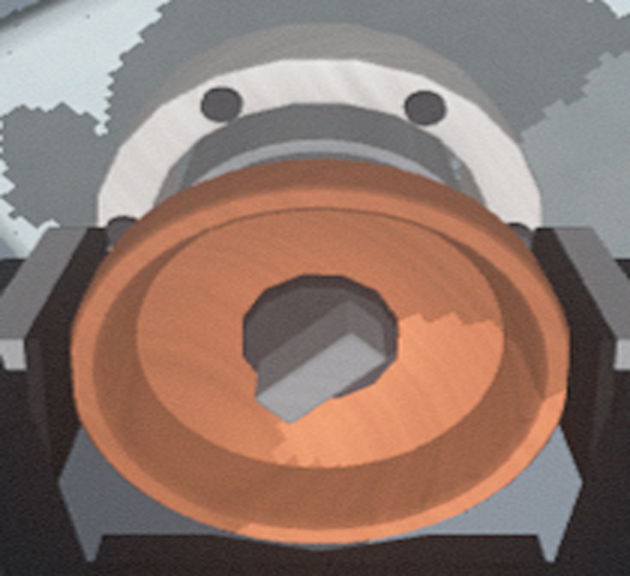

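jog_arm(plan=[[0, -0.0008, 0, 0, 255], [0, -0.0006, 0, 0, 255], [0, 0, 0, 0, 255], [0, 0, 0, 0, 255]])

```text
clock: 16.15
ee_pos: [512.7, 185.9, 107.9]
eef_rot: [[0.794, 0.002, 0.607], [-0.607, 0.0, 0.794], [0.002, -1.0, 0.002]]
contact_force: [-0.7, -0.6, 5.8]
gripper_width: 54.2
```

jog_arm(plan=[[0, -0.0006, 0, 0, 255], [0, 0, 0, 0, 255], [0, 0, 0, 0, 0], [0, 0, 0, 0, 0], [0, 0, 0, 0, 0], [0, 0, 0, 0, 0], [0, 0, 0, 0, 0], [0, 0, 0, 0, 0], [0, 0, 0, 0, 0]])

```text
clock: 17.05
ee_pos: [511.6, 185.8, 107.6]
eef_rot: [[0.794, -0.0, 0.608], [-0.608, -0.0, 0.794], [-0.0, -1.0, -0.0]]
contact_force: [0.0, 1.2, -0.3]
gripper_width: 85.3
```

```bash
python3 - <<'E'
from bench import *
from h import *
I=get_image("wrist")[:,:,::-1].copy(); cv2.imwrite("pics/w10.png",I)
s=sense();print(s["ee_pos"],s["clock"],s["contact_force"],s["gripper_width"])
E
```

```text
[511.63352156 185.85122491 107.69596783] 17.1 [ 1.02960134  0.28069389 -0.24762353] 85.31228208090268
```

View pics/w10.png

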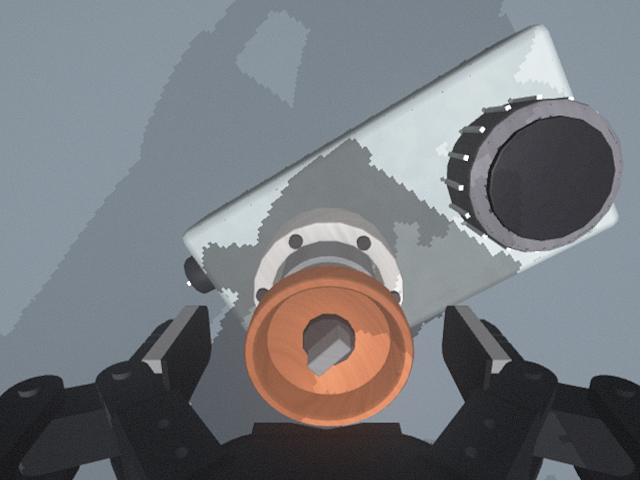

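jog_arm(plan=[[0, -0.005, 0, 0, 0], [0, -0.015, 0, 0, 0], [0, -0.02, 0, 0, 0], [0, -0.03, 0, 0, 0], [0, -0.03, 0, 0, 0], [0, -0.02, -0.01, 0, 0], [0, -0.01, -0.02, 0, 0], [0, 0, -0.03, 0, 0], [0, 0, -0.03, 0, 0], [0, 0, -0.015, 0, 0], [0, 0, 0, 0, 0], [0, 0, 0, 0, 0]])

```text
clock: 18.3
ee_pos: [448.5, 102.7, 238.6]
eef_rot: [[0.794, 0.002, 0.608], [-0.608, 0.001, 0.794], [0.001, -1.0, 0.002]]
contact_force: [1.2, -0.2, 0.0]
gripper_width: 85.7
```

```bash
python3 - <<'E'
from bench import *
from h import *
k=get_calibration("wrist");I=get_image("wrist")[:,:,::-1].copy(); cv2.imwrite("pics/w11.png",I)
S=get_image("scene")[:,:,::-1]; cv2.imwrite("pics/s11.png",cv2.resize(S[150:250,320:440],None,fx=6,fy=6,interpolation=cv2.INTER_CUBIC))
T=get_image("top")[:,:,::-1]; cv2.imwrite("pics/t11.png",T)
s=sense();print(s["ee_pos"],s["clock"],s["contact_force"])
for z in (137.5,144.5): print(z,copper(I,k,(0,300,150,480),z,28,(512,184)))
sc=get_calibration("scene")
for z in (132.5,139.5): print(z,proj(sc,(512,184,z+5)),proj(sc,(512,184,100)))
cv2.imwrite("pics/w11c.png",cv2.resize(I[20:200,230:420],None,fx=4.2,fy=3.3,interpolation=cv2.INTER_CUBIC))
E
```

```text
[448.52608077 103.09050576 237.88558232] 18.45 [ 0.29512798 -0.02368769  0.04620356]
137.5 (array([510.00403372, 182.48592384]), np.float64(4.809862107829615), ((326.7176513671875, 67.4347152709961), (87.36200714111328, 94.99177551269531), 1.5923560857772827))
144.5 (array([508.79299573, 181.20623816]), np.float64(6.093769185966763), ((326.7176513671875, 67.4347152709961), (87.36200714111328, 94.99177551269531), 1.5923560857772827))
132.5 [192.73347424 376.45777261] [201.88396386 375.54375743]
139.5 [190.97953297 376.63296858] [201.88396386 375.54375743]
```

View pics/w11.png

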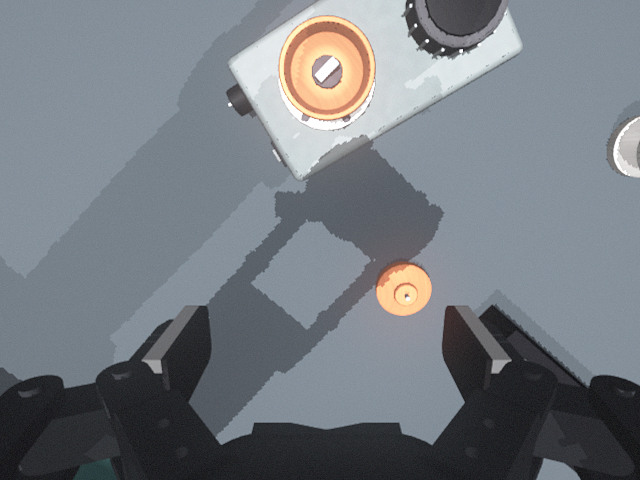

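View pics/s11.png

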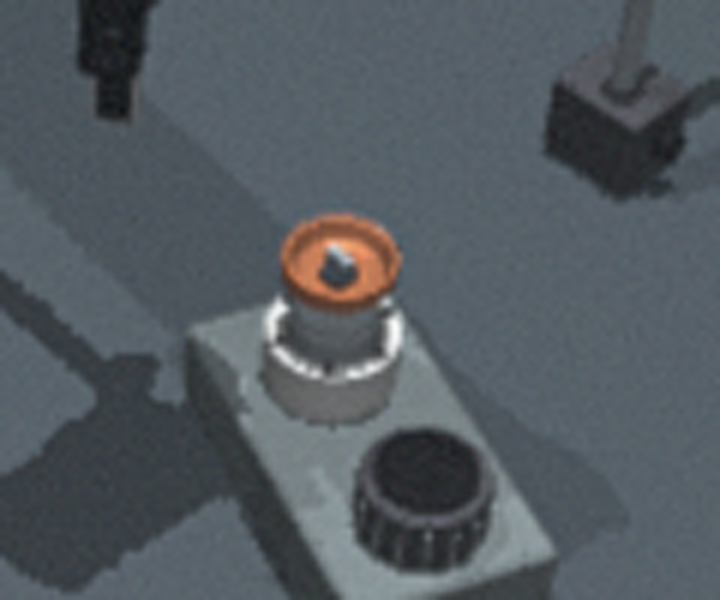

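View pics/t11.png

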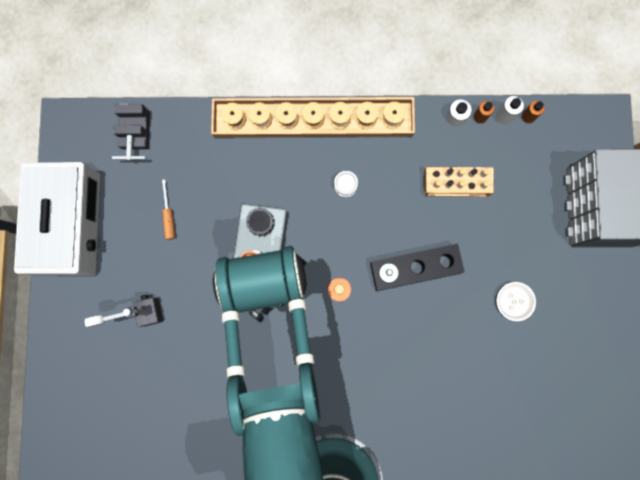

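```bash
python3 - <<'E'
from bench import *
s=sense();print(s["clock"],s["contact_force"],abs(s["joint_velocities"]).max())
print(sign_off())
E
```

```text
18.45 [ 0.29512798 -0.02368769  0.04620356] 0.005912928174935043
the job is handed in; nothing more can be done
None
```

I moved the arbor with the yo-yo half from the rack into the spindle nose, pushed it home and let go. The job was handed in at 18.45 s. No verdict is reported, so what follows rests on my own measurements.

- **Finding the slot:** The wrist camera showed the slot at about +5° and the tang at −24°. I turned the arbor 0.53 rad before lowering it. It went past the height where a crossed tang would stop (TCP about 116 mm) without contact, so no turning search was needed.
- **Pushing home:** The push was about 14 N at the spindle at most, estimated as the 12 N wrist reading plus the arbor's weight. It stayed above 8 N for about a second. The arbor stopped hard at TCP 107.8–108.2 mm; the expected home height was about 109.1 mm.
- **After letting go:** The scene picture shows the rim centre at pixel (192.7, 376.8). The predicted position is (192.7, 376.5) if home and (191.0, 376.6) if 7 mm high. The arbor looks upright and centred, the gripper is clear, and the wrist force is near zero. The other things look unmoved in the top view.

Three readings disagreed or were poor:
- The gripper read 54 mm on the 56 mm rim.
- The stop was about 1 mm lower than I computed.
- The last wrist-camera circle fit was poor, about 5 px residual, so I did not rely on it for height or centring. It put the rim about 3 mm from my nose estimate, against the 2 mm centring limit.

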